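Set the gauged stop collar of a coffee-dripper post

ROBOT

A 6-joint arm with a two-finger parallel gripper is mounted at the origin on a cart in front of the work surface, level with it; the furniture and walls round the work are solid. World frame = base frame: x ahead of the robot, y to its left, z up, the work surface at z = 0. Lengths are in mm, angles in rad, forces in N, time in s.
With the tool pointing down it reaches from about 250 to 800 mm from the base axis. Payload 8.5 kg.
Tool frame: the origin (TCP) lies midway between the tips of the shut fingers; the grasp point (between the pads) lies 19 mm behind it; z points along the fingers, y is the line along which they close (so a half turn about z gives the same grasp; the last joint's range is limited). The gripper opens to 85 mm and grips with 20 to 120 N. Pads are 22 mm wide; open, the fingers measure 114 mm over their backs; the gripper's body (76 mm by 85 mm) begins 54 mm behind the grasp point. The pads swing forward as they close: fully open they stand 13 mm farther back than shut.
Start: joints at [1.112, 0.238, -0.013, 1.319, 0, 1.571], TCP at [232.487, 470.668, 231.276] pointing down, gripper open.
Joint ranges: [-2.66, 2.66], [-1.03, 1.9], [-1.14, 1.46], [-1.82, 2.27], [-1.45, 1.34], [-3.14, 3.14]. Speed limits (rad/s): [2.22, 2.22, 2.79, 3.14, 3.14, 3.14].

INTERFACE

Orientations are given as [roll, pitch, yaw] about the fixed x, y, z axes, in that order (R = Rz(yaw) Ry(pitch) Rx(roll)).
In Python, from station import readout, optics, ticket, models gives the robot as it stands.
- The arm moves only by the tool send_rows, never from a script. Its argument "plan" is a list of rows, each a list of 7 numbers: the shift along the tool's x, y, z in units of 20 cm (1.0 is 20 cm), then the turn, a rotation vector about the tool's x, y, z in units of 90 degrees (1.0 is 90 degrees), then the closure, from -1 (fully open) to 1 (shut), so that 0 is half open. In form: [[tx, ty, tz, ax, ay, az, gripper], ...]. A call has exactly 10 rows; each row is the pose to reach, as a shift and turn from the pose commanded when the call began, along the tool's axes at that moment; what a row does not reach only later rows make up. A row lasts 1/12 s, in which the tool goes at most 41.7 mm and 7.16 degrees, less where a joint would pass 70% of its speed; a pose out of reach is approached as far as the arm can. A call with a number of a shift or a turn outside -1 to 1 is refused whole. A call with a gripper value outside its range is refused whole. The fingers move at their own pace and stop on an object; the grip force is fixed at half the most. Time passes only in rows, so rows that repeat a pose let the fingers close, or fill a call up. It gives the time, the measured TCP pose, the force, the opening and the grip force at its end, in the units of the state.
- readout.read_state(): the state, without advancing time (a new reading comes with each control period).
- optics.capture(name): name is "scene" or "top" or "wrist"; returns the picture (480x640x3 uint8, blue, green, red); there is no depth.
- optics.calibration(name): a dict with "camera_matrix" (3x3 intrinsics, pixels), "xyz" and "orientation" of the camera in the world. Camera axes: x right, y down, z forward; pixel columns grow to the right and rows downward; lengths in mm; the calibration is good to about 2 mm. A picture is of the moment at which its call begins: read the wrist's pose just before it. calibration takes no time and is no camera call; for the wrist camera it gives the pose at the moment of the call.
- ticket.hand_in(): hands the job in; it is judged then, once.
Trained networks look in the newest picture that a camera, given by its name, has taken for a name from the list of things; names that differ only in an ending like _2 or _b are one class to them, and where a whole thing is asked for, a point or a joint stands for the part that bears it (a point fixed in the world has none). Each returns a list of dicts, best first, with "score" (0 to 1); they miss things now and then, are a little off and sometimes report something else, mostly with a low value. They report only what shows in the picture. A call takes as long as a camera call. They do not tell look-alikes from the thing itself.
- models.boxes_of(camera, query): "location" ([x, y, z] in mm, in the coordinates of the camera as it stood for that picture, good to about 4 mm: the middle of the surface that is visible of it).
The state is a dict: "clock": time; "joints": joint angles; "qvel": joint speeds; "joint_torque": joint torques, N m; "tool_pos": TCP position; "ee_rot": TCP orientation; "wrist_force": force on the tool from outside, world axes, zero at the start; "wrist_torque": the same for the moment, N m; "finger_gap": finger opening in mm; "grip_force": force on a finger pad.
Only numpy, scipy, OpenCV 4.12 (cv2) and the standard library are available. Lean on these libraries where they do the work, as an engineer would, in place of code of your own. Each camera call takes 0.05 s, during which the arm holds its last target. There are 200 camera calls.

TASK

Two threaded dripper posts stand on the worktop, and the small height gauge stands beside one of them. On that post, spin the knurled collar up or down its thread until the upper face of the collar's flange is level with the gauge's pointer, then let go of it. Leave the other post's collar and the gauge as they are, and do not knock the timer over.

Things in the scene. Friction and masses are not known exactly. Their poses are not given: they have to be found in the camera images.
- collar_a_face (a point): Left post's collar (larger y); starts low, its travel is 65 to 119 mm above the worktop. The point is on the post's vertical axis, level with the upper face of the collar's flange. Plain metal: flange 54 mm across, 6 mm thick, below this face; knurled round sleeve 36 mm across, rising 54 mm above it. Grip the sleeve from above about 42 mm above this point, at any yaw; the flange is below the fingertips.
- collar_b_face (a point): Right post's collar (smaller y), same make and same point; starts high. Thread of both: right-handed quick thread; turned anticlockwise seen from above the collar climbs 24 mm per radian (151 mm a turn), clockwise it sinks as much, so rise or sink with it. Takes about 0.15 N m; stays where left. Rod fixed upright, 17 mm thick, top 141 mm above the worktop, at most 22 mm out of the sleeve.
- pointer_tip (a point): Tip of the gauge's pointer, at its flat upper edge: the height to set. The gauge is a slim upright metal scale, 121 mm high, on a fixed round foot 54 mm across, on the left (+y) side of one of the posts, 100 mm from its axis. The pointer reaches toward that post; its tip is 68 to 75 mm from that post's axis, over 100 mm from the other's. Pointer held by friction.
- timer: Round wind-up kitchen timer, 67 mm across, 50 mm high, loose, upright, origin at the centre of its underside, z up. It stands on the left (+y) side of the post that has no gauge, 100 mm from its axis. Each post has a round fixed foot 100 mm across, 12 mm high.
Things that resemble listed ones, but are neither listed nor needed, are in the scene too. Leave any orange look-alike of the part that bears pointer_tip alone. Leave any blue look-alike of the part that bears collar_b_face alone.

How it is judged (in metres and radians):
At the end, for the whole second after the job is handed in: The flange face of the collar on the post beside the gauge is level with the pointer's upper edge within 8 mm above or below, and stays so with the collar let go (((horizontal distance between pointer_tip and collar_a_face below 0.09 m and z of collar_a_face in the frame of pointer_tip between -0.008 and 0.008 m) or (horizontal distance between pointer_tip and collar_b_face below 0.09 m and z of collar_b_face in the frame of pointer_tip between -0.008 and 0.008 m))); the robot touches nothing.
It fails at once if the collar of the post without the gauge is moved up or down by more than 6 mm ((horizontal distance between pointer_tip and collar_a_face below 0.09 m and distance of collar_b_face from where it was at the start of the episode above 0.006 m) or (horizontal distance between pointer_tip and collar_b_face below 0.09 m and distance of collar_a_face from where it was at the start of the episode above 0.006 m)).
It fails at once if the gauge's pointer is moved by more than 5 mm (distance of pointer_tip from where it was at the start of the episode above 0.005 m).
It fails at once if the timer is knocked over (angle between timer's own z axis and vertical above 0.6 rad).
It also fails if it takes over 32 s, if anything falls off the work surface, if the arm or the gripper's body presses on something with over 40 N, if the wrist force passes 120 N, or if a joint passes its speed limit or range.

## Working session

There is one attempt and no reset: what is moved stays moved. The work goes in short steps, Python scripts to look and compute and a tool call to move; the robot and the scene stay as the last step left them, time stands still between calls to the robot, and variables do not carry over. Pictures are saved under pics/ and viewed, at most 10 in all, crops included, and the job is handed in when it is done.

Besides the shell and the picture viewer there is one more tool, called as name([rows], argument=value, ...), one row to a line, values as JSON. send_rows: Moves the arm, as the interface text tells. Shifts and turns lie within -1 to 1; 1 stands for 20 cm of shift or 90 degrees of turn. Its arguments: {"type":"object","properties":{"plan":{"type":"array","items":{"type":"array","items":{"type":"number"}}}},"required":["plan"]}

```bash
mkdir -p pics
cat > h.py <<'E'
import numpy as np, cv2
from scipy.spatial.transform import Rotation as R
from station import readout, optics, ticket, models
def cal(c):
    k=optics.calibration(c); o=np.array(k["orientation"],float)
    M=o if o.shape==(3,3) else R.from_euler('xyz',o).as_matrix()
    return np.array(k["camera_matrix"]),np.array(k["xyz"],float),M
def look(c,qs,name=None):
    K,t,M=cal(c); im=optics.capture(c)
    if name: cv2.imwrite(f'pics/{name}.png',im)
    for q in qs:
        for d in models.boxes_of(c,q)[:5]:
            p=np.array(d["location"],float); uv=K@p; 
            print(c,q,round(d["score"],2),'world',(M@p+t).round(1),'px',(uv[:2]/uv[2]).round())
    return im
def ray(c,u,v):
    K,t,M=cal(c); d=M@np.linalg.solve(K,[u,v,1.]); return t,d
E
python3 - <<'E'
from h import *
s=readout.read_state(); print(s["tool_pos"],s["ee_rot"],s["clock"])
for c in ("scene","top"):
    print(c,optics.calibration(c))
    look(c,["collar_a_face","pointer_tip","timer"],c+"0")
print(readout.read_state()["clock"])
E
```

```text
[232.3188433  470.32395704 230.66806219] [-3.14011694e+00  1.01917237e-05  2.68282885e+00] 0.0
scene {'camera_matrix': array([[573.75244917,   0.        , 320.2684627 ],
       [  0.        , 573.75244917, 231.74236097],
       [  0.        ,   0.        ,   1.        ]]), 'xyz': array([ -35.28141239, -501.87622638, 1012.13301685]), 'orientation': array([-2.47081294, -0.01444957, -0.84615192])}
scene collar_a_face 0.87 world [486.2 133.8  92.5] px [253. 201.]
scene pointer_tip 0.64 world [475.7 -69.8  88.9] px [321. 257.]
scene timer 0.84 world [491.9 235.2  32.1] px [226. 195.]
top {'camera_matrix': array([[433.83472984,   0.        , 315.32262652],
       [  0.        , 433.83472984, 237.39528987],
       [  0.        ,   0.        ,   1.        ]]), 'xyz': array([408.63846141,  11.48401353, 932.79827608]), 'orientation': array([-2.99189464e+00, -1.65331441e-03, -1.59303199e+00])}
top collar_a_face 0.61 world [488.6 136.7  87.2] px [250. 263.]
top pointer_tip 0.62 world [563.1 -40.7  65.1] px [339. 225.]
top pointer_tip 0.5 world [477.2 -64.9  90.7] px [353. 266.]
top timer 0.66 world [501.8 240.9  29.6] px [204. 260.]
0.4
```

View pics/scene0.png

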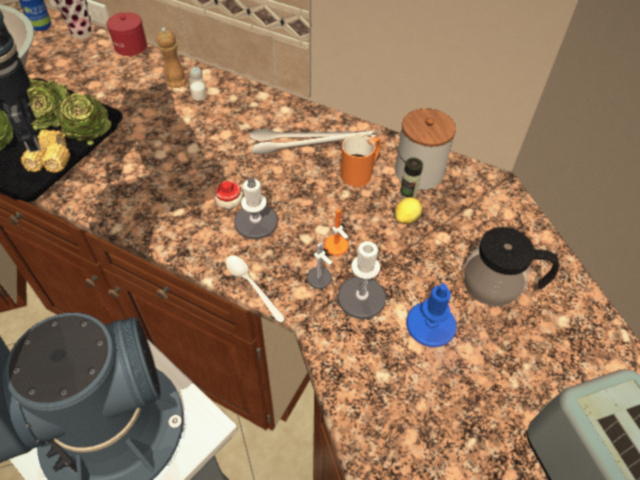

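View pics/top0.png

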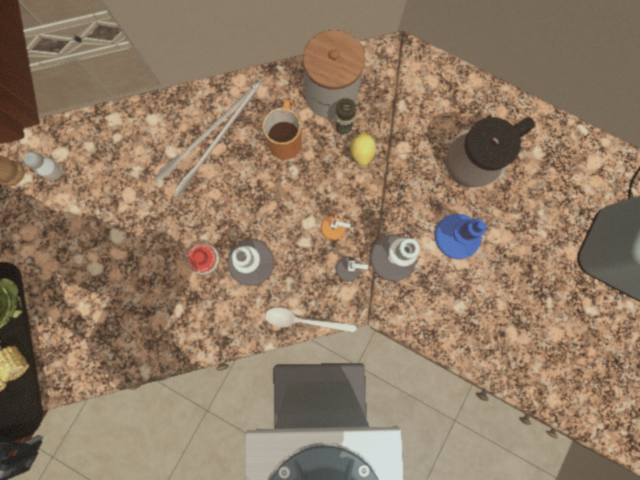

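The scene view shows these candidates:
- **Gauges:** the grey gauge at (320,265) and an orange look-alike at (336,240).
- **Posts:** the right post at (363,275), the left post at (253,205) with the red timer beside it, and a blue look-alike at (435,315).

The grey gauge beside the right post fits the description, so collar_b is the one to turn. I'll confirm this in an enlarged crop.

Run:
```python
from h import *
im=cv2.imread('pics/scene0.png')[225:325,290:400]
cv2.imwrite('pics/c1.png',cv2.resize(im,None,fx=6,fy=6,interpolation=cv2.INTER_CUBIC)[:600])
def at(c,u,v,z):
    t,d=ray(c,u,v); return (t+d*(z-t[2])/d[2]).round(1)
print('sleeve top from scene foot', at('scene',362,296,12), 'top foot',at('top',395,257,12),'gauge foot',at('top',349,269,5),at('scene',319,277,5))
```

```text
sleeve top from scene foot [ 500.2 -161.1   12. ] top foot [ 501.4 -162.1   12. ] gauge foot [478.6 -63.7   5. ] [479.8 -61.7   5. ]
```

View pics/c1.png

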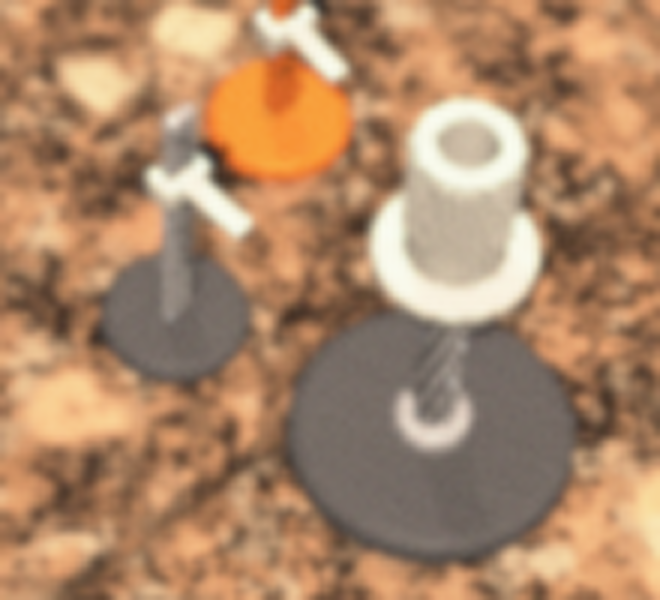

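The crop confirms it: the grey gauge's pointer tip is at about scene px (330.5,263) and reaches toward the right post. That post's collar has its flange centre at about (366,266) and its sleeve top at (368,250). Next I'll work out the heights.

Run:
```python
from h import *
def near(c,u,v,xy):
    t,d=ray(c,u,v); h=np.array(xy)-t[:2]; s=h@d[:2]/(d[:2]@d[:2]); return (t+s*d).round(1)
ax=(500.8,-161.6)
print('tip',near('scene',330.5,263.2,(485.3,-91.8)))
print('flange',near('scene',365.8,266,ax),'sleeve top',near('scene',368,249.7,ax))
im=cv2.imread('pics/top0.png')[215:295,325:435]
cv2.imwrite('pics/c2.png',cv2.resize(im,None,fx=7,fy=7,interpolation=cv2.INTER_CUBIC))
s=readout.read_state(); M=R.from_euler('xyz',s['ee_rot']).as_matrix(); print(M.round(3))
print('shift to above, z 230',(M.T@(np.array([ax[0],ax[1],231])-s['tool_pos'])/200).round(3), s['joints'])
K,t,Mc=cal('wrist'); print('wrist cam in tool',(M.T@(t-s['tool_pos'])).round(),(M.T@Mc).round(2))
```

```text
tip [482.7 -88.6  77.6]
flange [ 500.2 -160.7  118.4] sleeve top [ 500.2 -160.7  170.3]
[[-0.897  0.443 -0.   ]
 [ 0.443  0.897 -0.   ]
 [ 0.    -0.    -1.   ]]
shift to above, z 230 [-2.603e+00 -2.240e+00  2.000e-03] [ 1.11203868e+00  2.38266648e-01 -1.35811296e-02  1.31919272e+00
  2.72935802e-05  1.57073170e+00]
wrist cam in tool [  78.    0. -142.] [[ 0.   -0.95 -0.3 ]
 [ 1.    0.    0.  ]
 [-0.   -0.3   0.95]]
```

View pics/c2.png

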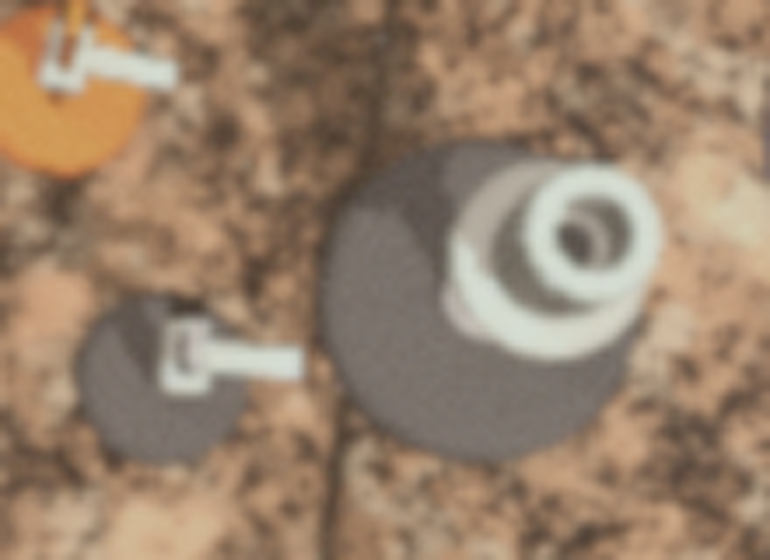

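send_rows([
  [-0.1,-0.086,0,0,0,0,-1],
  [-0.2,-0.172,0,0,0,0,-1],
  [-0.3,-0.258,0,0,0,0,-1],
  [-0.4,-0.344,0,0,0,0,-1],
  [-0.5,-0.43,0,0,0,0,-1],
  [-0.6,-0.516,0,0,0,0,-1],
  [-0.7,-0.602,0,0,0,0,-1],
  [-0.8,-0.688,0,0,0,0,-1],
  [-0.9,-0.775,0,0,0,0,-1],
  [-1,-0.86,0,0,0,0,-1],
])

```text
clock: 1.23
tool_pos: [335.9, 226.7, 231.4]
ee_rot: [3.141, 0.0, 2.683]
wrist_force: [-0.1, -0.1, -0.8]
finger_gap: 85.4
grip_force: 0.0
```

send_rows([
  [-0.1,-0.086,0,0,0,0,-1],
  [-0.2,-0.172,0,0,0,0,-1],
  [-0.3,-0.258,0,0,0,0,-1],
  [-0.4,-0.344,0,0,0,0,-1],
  [-0.5,-0.43,0,0,0,0,-1],
  [-0.6,-0.516,0,0,0,0,-1],
  [-0.7,-0.602,0,0,0,0,-1],
  [-0.8,-0.688,0,0,0,0,-1],
  [-0.9,-0.775,0,0,0,0,-1],
  [-1,-0.86,0,0,0,0,-1],
])

```text
clock: 2.07
tool_pos: [439.1, -16.3, 231.5]
ee_rot: [3.142, 0.0, 2.683]
wrist_force: [0.8, 0.2, 0.1]
finger_gap: 85.5
grip_force: 0.0
```

Run:
```python
from h import *
optics.capture('wrist')
look('wrist',["pointer_tip","collar_b_face"],'w1')
s=readout.read_state(); print(s['tool_pos'],s['joints'])
K,t,M=cal('wrist'); np.savez('w1.npz',K=K,t=t,M=M)
for p in ([500.8,-161.6,118],[483.5,-90,78]):
    q=K@(M.T@(np.array(p)-t)); print(q[:2]/q[2])
```

```text
wrist pointer_tip 0.85 world [566.3 -35.4  59.6] px [359. 331.]
wrist pointer_tip 0.58 world [475.7 -64.7  92.5] px [292. 285.]
wrist collar_b_face 0.96 world [ 502.2 -142.7  125.6] px [223. 363.]
wrist collar_b_face 0.72 world [ 553.4 -288.5  119.4] px [124. 455.]
[438.65664328 -15.30026055 231.16427375] [-3.49860853e-02  9.12120179e-02 -1.96250480e-01  1.28388224e+00
  1.72263900e-04  4.25689603e-01]
[203.72471865 368.80097628]
[271.00428314 300.10727248]
```

send_rows([
  [-0.1,-0.086,0,0,0,0,-1],
  [-0.2,-0.172,0,0,0,0,-1],
  [-0.3,-0.258,0,0,0,0,-1],
  [-0.4,-0.344,0,0,0,0,-1],
  [-0.5,-0.43,0,0,0,0,-1],
  [-0.6,-0.52,0,0,0,0,-1],
  [-0.603,-0.52,0,0,0,0,-1],
  [-0.603,-0.52,0,0,0,0,-1],
  [-0.603,-0.52,0,0,0,0,-1],
  [-0.603,-0.52,0,0,0,0,-1],
])

```text
clock: 3.1
tool_pos: [500.4, -160.2, 231.4]
ee_rot: [3.142, -0.0, 2.684]
wrist_force: [0.9, -0.4, 0.9]
finger_gap: 85.4
grip_force: 0.0
```

Run:
```python
from h import *
look('wrist',["pointer_tip","collar_b_face"],'w2')
s=readout.read_state(); print(s['tool_pos'],s['joints'])
K,t,M=cal('wrist'); np.savez('w2.npz',K=K,t=t,M=M)
for p in ([500.8,-161.6,118],[483.5,-90,78]):
    q=K@(M.T@(np.array(p)-t)); print(q[:2]/q[2])
a=cv2.imread('pics/w1.png'); b=cv2.imread('pics/w2.png')
cv2.imwrite('pics/w12.png',cv2.resize(np.hstack([a,b]),(800,300)))
```

```text
wrist pointer_tip 0.92 world [567.6 -40.3  58.9] px [463. 228.]
wrist pointer_tip 0.76 world [476.5 -66.1  92.1] px [412. 154.]
wrist collar_b_face 0.96 world [ 491.  -158.8  150.3] px [316. 240.]
wrist collar_b_face 0.8 world [ 543.9 -284.7   63.9] px [229. 312.]
wrist collar_b_face 0.45 world [493.7 118.9  70.5] px [628.  68.]
[ 500.6495721  -160.55033574  231.61304202] [-3.10338852e-01  2.39192247e-01 -1.12997801e-02  1.32003734e+00
  2.65882948e-05  1.47173653e-01]
[318.69926639 239.66952824]
[384.9669565  173.31746776]
```

View pics/w12.png

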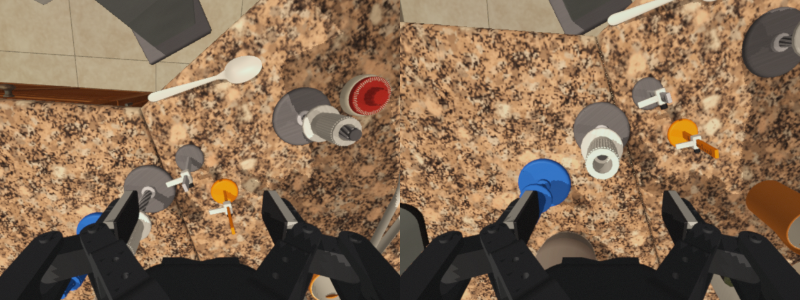

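The wrist views show the right collar centred between the fingers (w2 px about (323,260)). The pointer is at about (290,288) in w1 and (412,158) in w2. I'll enlarge both to measure the tip.

Run:
```python
from h import *
a=cv2.imread('pics/w1.png')[250:330,245:325]; b=cv2.imread('pics/w2.png')[130:290,275:435]
f=lambda x,s:cv2.resize(x,None,fx=s,fy=s,interpolation=cv2.INTER_CUBIC)
cv2.imwrite('pics/c3.png',np.hstack([f(a,5)[:400],f(b,2.5)]))
```

```text
(no output)
```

View pics/c3.png

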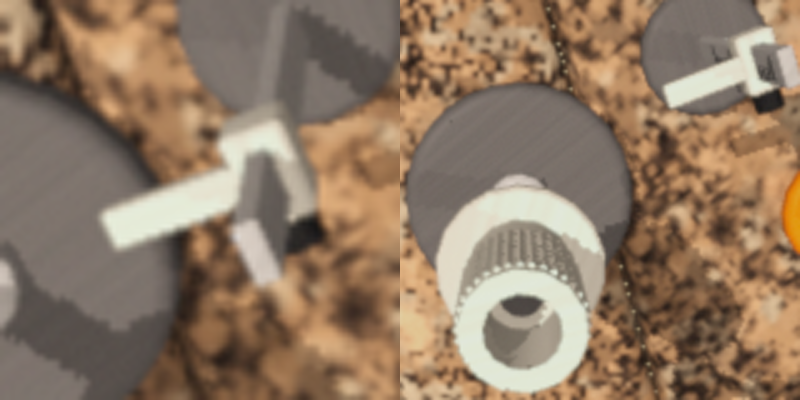

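In the crop, the pointer's end is at w1 (266.8,296.6) and w2 (382,168.8). The collar's sleeve top is at w2 (324.2,261.2) and its flange at about (323.4,236).

Run:
```python
from h import *
def wr(f,u,v):
    z=np.load(f); return z['t'],z['M']@np.linalg.solve(z['K'],[u,v,1.])
def tri(rs):
    A=0;b=0
    for t,d in rs:
        d=d/np.linalg.norm(d);P=np.eye(3)-np.outer(d,d);A=A+P;b=b+P@t
    p=np.linalg.solve(A,b); return p.round(1),[round(float(np.linalg.norm(np.cross(p-t,d/np.linalg.norm(d)))),1) for t,d in rs]
tip=[ray('scene',330.3,263),ray('top',368.1,266.7),wr('w1.npz',266.8,296.6),wr('w2.npz',382,168.8)]
print('tip',tri(tip),tri(tip[:2]),tri(tip[2:]))
st=[ray('scene',368,249.7),ray('top',409.7,248.6),wr('w2.npz',324.2,261.2)]
print('sleeve top',tri(st))
fl=[ray('scene',365.8,266),wr('w2.npz',323.4,236)]
print('flange',tri(fl))
s=readout.read_state(); print(s['tool_pos'])
```

```text
tip (array([477.1, -91.9,  85.1]), [1.4, 3.0, 2.7, 0.7]) (array([475.6, -93.9,  90.8]), [0.2, 0.2]) (array([478.3, -91.1,  79.5]), [0.4, 0.4])
sleeve top (array([ 501.2, -159.1,  168. ]), [0.9, 1.1, 1.3])
flange (array([ 502.1, -158.2,  113.3]), [1.2, 1.2])
[ 500.6495721  -160.55033574  231.61304202]
```

send_rows([
  [0,0.006,0.1,0,0,0,-1],
  [0,0.006,0.2,0,0,0,-1],
  [0,0.006,0.3,0,0,0,-1],
  [0,0.006,0.38,0,0,0,-1],
  [0,0.006,0.44,0,0,0,-0.7],
  [0,0.006,0.485,0,0,0,-0.3],
  [0,0.006,0.485,0,0,0,1],
  [0,0.006,0.485,0,0,0,1],
  [0,0.006,0.485,0,0,0,1],
  [0,0.006,0.485,0,0,0,1],
])

```text
clock: 4.08
tool_pos: [501.9, -159.5, 135.1]
ee_rot: [3.139, 0.0, 2.684]
wrist_force: [1.5, 6.7, -2.0]
finger_gap: 34.5
grip_force: 60.3
```

send_rows([
  [0,0,0.0141,0,0,0.075,1],
  [0,0,0.0283,0,0,0.15,1],
  [0,0,0.0424,0,0,0.225,1],
  [0,0,0.0565,0,0,0.3,1],
  [0,0,0.0707,0,0,0.375,1],
  [0,0,0.0848,0,0,0.45,1],
  [0,0,0.099,0,0,0.525,1],
  [0,0,0.1131,0,0,0.6,1],
  [0,0,0.1272,0,0,0.675,1],
  [0,0,0.1272,0,0,0.675,1],
])

```text
clock: 4.92
tool_pos: [501.5, -159.3, 109.3]
ee_rot: [3.141, -0.002, 1.616]
wrist_force: [-0.4, 5.6, 0.0]
finger_gap: 34.5
grip_force: 60.8
```

Run:
```python
from h import *
optics.capture('wrist')
a=look('scene',["pointer_tip","collar_b_face"],'s2'); b=look('top',[],'t2'); c=look('wrist',["pointer_tip"],'w3')
K,t,M=cal('wrist'); np.savez('w3.npz',K=K,t=t,M=M)
s=readout.read_state(); print(s['tool_pos'],s['ee_rot'],s['wrist_force'],s['wrist_torque'],s['joints'][5],s['clock'])
f=lambda x,s:cv2.resize(x,None,fx=s,fy=s,interpolation=cv2.INTER_CUBIC)
cv2.imwrite('pics/c4.png',np.hstack([f(a[225:325,290:400],3.63)[:300],f(c,.625)[:300,:400]]))
```

```text
scene pointer_tip 0.68 world [566.3 -41.1  64.8] px [339. 230.]
scene pointer_tip 0.45 world [477.5 -65.7  91. ] px [320. 255.]
scene collar_b_face 0.63 world [ 494.1 -171.2   88. ] px [367. 280.]
scene collar_b_face 0.6 world [ 530.  -307.6   82.6] px [436. 310.]
scene collar_b_face 0.51 world [491.6 134.8  92.7] px [254. 199.]
wrist pointer_tip 0.76 world [566.5 -36.7  61.8] px [465.  48.]
wrist pointer_tip 0.58 world [478.3 -67.2  93.2] px [278.  98.]
[ 501.4770059  -159.31708043  109.52594513] [ 3.14110069e+00 -2.01933537e-03  1.62330962e+00] [ 0.9283476   6.29351145 -2.19877046] [ 1.23013096  0.31412584 -0.04967824] 1.2094691911459305 5.2667
```

View pics/c4.png

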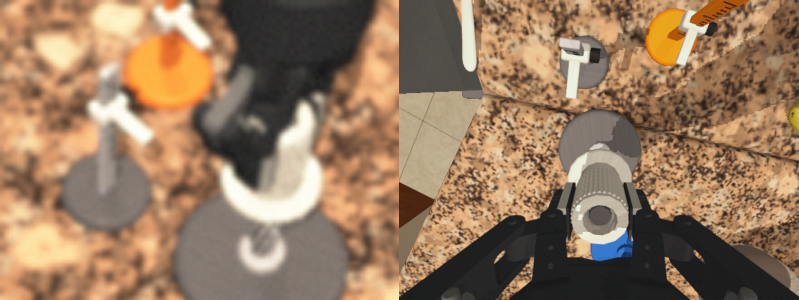

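send_rows([
  [0,0,0,0,0,0,-1],
  [0,0,0,0,0,0,-1],
  [0,0,0,0,0,0,-1],
  [0,0,0,0,0,0,-1],
  [0,0,-0.03,0,0,0,-1],
  [0,0,-0.13,0,0,0,-1],
  [0,0,-0.25,0,0,0,-1],
  [0,0,-0.4,0,0,0,-1],
  [0,0,-0.55,0,0,0,-1],
  [0,0,-0.55,0,0,0,-1],
])

```text
clock: 6.1
tool_pos: [503.6, -161.3, 224.9]
ee_rot: [3.134, 0.003, 1.622]
wrist_force: [1.2, 0.3, 0.1]
finger_gap: 85.9
grip_force: 0.0
```

Run:
```python
from h import *
s=readout.read_state(); p=np.array(s['tool_pos']); Mt=R.from_euler('xyz',s['ee_rot']).as_matrix(); print(p,s['finger_gap'])
K,t,M=cal('wrist'); ct=Mt.T@(t-p); Mct=Mt.T@M
# desired: view from -x side, 38 deg below horizontal, 250 mm from target
tgt=np.array([490,-120,90.])
for az,el in((170,35),(170,45),(160,45)):
    a,e=np.radians([az,el]); f=-np.array([np.cos(a)*np.cos(e),np.sin(a)*np.cos(e),np.sin(e)])
    c=tgt-250*f; r=np.cross(f,[0,0,1]); r/=np.linalg.norm(r); Mc=np.c_[r,np.cross(f,r),f]
    Mn=Mc@Mct.T; tp=c-Mn@ct
    print(az,el,'tcp',tp.round(),'z',Mn[:,2].round(2),'shift',(Mt.T@(tp-p)/200).round(3),'rv',(R.from_matrix(Mt.T@Mn).as_rotvec()/(np.pi/2)).round(3))
```

```text
[ 503.61941299 -161.30743823  224.92910998] 85.91575871377336
170 35 tcp [ 399. -104.  117.] z [ 0.94 -0.17 -0.3 ] shift [ 0.314 -0.514  0.536] rv [-0.708  0.564  0.973]
170 45 tcp [ 404. -105.  132.] z [ 0.87 -0.15 -0.46] shift [ 0.307 -0.484  0.458] rv [-0.612  0.488  1.018]
160 45 tcp [408. -91. 132.] z [ 0.83 -0.3  -0.46] shift [ 0.379 -0.461  0.458] rv [-0.67   0.443  1.113]
```

Run:
```python
from h import *
s=readout.read_state(); p=np.array(s['tool_pos']); Mt=R.from_euler('xyz',s['ee_rot']).as_matrix()
K,t,M=cal('wrist'); ct=Mt.T@(t-p); Mct=Mt.T@M
tgt=np.array([490,-120,90.])
for az,el in((170,35),(150,35),(150,40),(190,40)):
    a,e=np.radians([az,el]); f=-np.array([np.cos(a)*np.cos(e),np.sin(a)*np.cos(e),np.sin(e)])
    c=tgt-270*f; r=-np.cross(f,[0,0,1]); r/=np.linalg.norm(r); Mc=np.c_[r,np.cross(f,r),f]
    Mn=Mc@Mct.T; tp=c-Mn@ct
    print(az,el,'cam',c.round(),'tcp',tp.round(),'z',Mn[:,2].round(2),'shift',(Mt.T@(tp-p)/200).round(3),'rv',(R.from_matrix(Mt.T@Mn).as_rotvec()/(np.pi/2)).round(3))
```

```text
170 35 cam [272. -82. 245.] tcp [ 418. -107.  180.] z [ 0.6  -0.1  -0.79] shift [ 0.294 -0.415  0.222] rv [-0.276 -0.345 -0.824]
150 35 cam [298.  -9. 245.] tcp [427. -83. 180.] z [ 0.53 -0.3  -0.79] shift [ 0.41  -0.366  0.222] rv [-0.204 -0.376 -0.611]
150 40 cam [311. -17. 264.] tcp [434. -87. 186.] z [ 0.46 -0.27 -0.84] shift [ 0.388 -0.331  0.193] rv [-0.176 -0.325 -0.617]
190 40 cam [ 286. -156.  264.] tcp [ 426. -131.  186.] z [ 0.53  0.09 -0.84] shift [ 0.172 -0.382  0.193] rv [-0.302 -0.263 -1.046]
```

send_rows([
  [0.05,-0.04,0,0,0,-0.07,-1],
  [0.1,-0.08,0,-0.03,-0.05,-0.14,-1],
  [0.15,-0.12,0.03,-0.05,-0.1,-0.2,-1],
  [0.2,-0.17,0.06,-0.07,-0.13,-0.26,-1],
  [0.25,-0.21,0.09,-0.09,-0.17,-0.32,-1],
  [0.3,-0.26,0.12,-0.11,-0.2,-0.38,-1],
  [0.34,-0.3,0.15,-0.13,-0.24,-0.45,-1],
  [0.39,-0.33,0.18,-0.15,-0.28,-0.52,-1],
  [0.39,-0.33,0.19,-0.17,-0.31,-0.58,-1],
  [0.39,-0.33,0.19,-0.176,-0.325,-0.61,-1],
])

```text
clock: 6.93
tool_pos: [429.2, -85.3, 179.9]
ee_rot: [-3.141, 0.56, 2.615]
wrist_force: [-0.4, 0.3, -0.7]
finger_gap: 85.7
grip_force: 0.0
```

Run:
```python
from h import *
for _ in range(3): optics.capture('wrist')
c=look('wrist',["pointer_tip","collar_b_face"],'w4')
K,t,M=cal('wrist'); np.savez('w4.npz',K=K,t=t,M=M)
s=readout.read_state(); print(s['tool_pos'],s['clock'])
pr=lambda p:(lambda q:q[:2]/q[2])(K@(M.T@(np.array(p)-t)))
print(pr([477,-92,85]),pr([501.3,-159.5,90]),K)
cv2.imwrite('pics/c5.png',cv2.resize(c[80:380,120:520],None,fx=2,fy=2,interpolation=cv2.INTER_CUBIC))
```

```text
wrist pointer_tip 0.87 world [475.  -65.3  91.7] px [377. 216.]
wrist pointer_tip 0.71 world [564.  -33.2  57.7] px [445. 236.]
wrist collar_b_face 0.8 world [ 532.7 -287.1   65.4] px [211. 303.]
wrist collar_b_face 0.72 world [ 488.2 -152.4  118.5] px [283. 292.]
[432.35911306 -86.2002321  181.66685259] 7.2333
[343.26762218 222.4762952 ] [287.08084913 271.51311987] [[339.96166181   0.         320.32058535]
 [  0.         339.96166181 242.65765837]
 [  0.           0.           1.        ]]
```

View pics/c5.png

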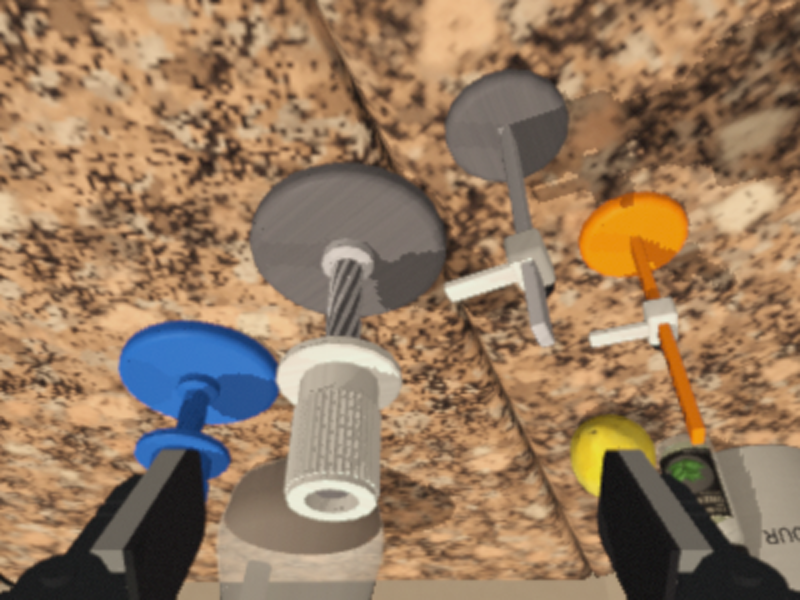

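In the tilted, upside-down view the pointer's tip end is at about crop (450,292), which is w4 px (345,226). The flange's upper face is centred at about (290,269) and the sleeve top at about (285.5,330).

Run:
```python
from h import *
def wr(f,u,v):
    z=np.load(f); return z['t'],z['M']@np.linalg.solve(z['K'],[u,v,1.])
def tri(rs):
    A=0;b=0
    for t,d in rs:
        d=d/np.linalg.norm(d);P=np.eye(3)-np.outer(d,d);A=A+P;b=b+P@t
    p=np.linalg.solve(A,b); return p.round(1),[round(float(np.linalg.norm(np.cross(p-t,d/np.linalg.norm(d)))),1) for t,d in rs]
W=[wr('w1.npz',266.8,296.6),wr('w2.npz',382,168.8),wr('w3.npz',275.2,155.2),wr('w4.npz',345,226)]
print('tip wrist',tri(W),tri(W+[ray('scene',330.3,263),ray('top',368.1,266.7)]))
z=np.load('w4.npz');pr=lambda p:(lambda q:(q[:2]/q[2]).round(1))(z['K']@(z['M'].T@(np.array(p)-z['t'])))
for h in (80,84,88,92): print(h,'axis',pr([501.3,-159.5,h]),'sleeve',pr([501.3,-159.5,h+54]),'tip',pr([477.3,-91.7,h]))
# fitted flange upper-face outline drawn for candidate heights
im=cv2.imread('pics/w4.png'); im=cv2.resize(im[200:360,240:400],None,fx=5,fy=5,interpolation=cv2.INTER_CUBIC)[:600]
th=np.linspace(0,2*np.pi,60)
for h,c in((82,(255,0,0)),(88,(0,160,0)),(94,(0,0,255))):
    for r,dz in((27,0),(18,54)):
        P=np.array([pr([501.3+r*np.cos(a),-159.5+r*np.sin(a),h+dz]) for a in th])
        cv2.polylines(im,[((P-[240,200])*5+2).astype(np.int32)],True,c,1)
    u=((pr([477.3,-91.7,h])-[240,200])*5+2).astype(int); cv2.circle(im,tuple(int(x) for x in u),3,c,-1)
cv2.imwrite('pics/c6.png',im)
```

```text
tip wrist (array([476.8, -90.9,  87.1]), [2.7, 1.1, 0.8, 1.6]) (array([476.8, -91.7,  87.1]), [3.4, 0.6, 0.4, 1.6, 0.8, 2.8])
80 axis [287.8 262.2] sleeve [283.7 317.8] tip [343.5 217.8]
84 axis [287.5 265.9] sleeve [283.3 322.6] tip [343.7 221.6]
88 axis [287.2 269.6] sleeve [283.  327.4] tip [344.  225.5]
92 axis [286.9 273.4] sleeve [282.6 332.3] tip [344.3 229.5]
```

View pics/c6.png

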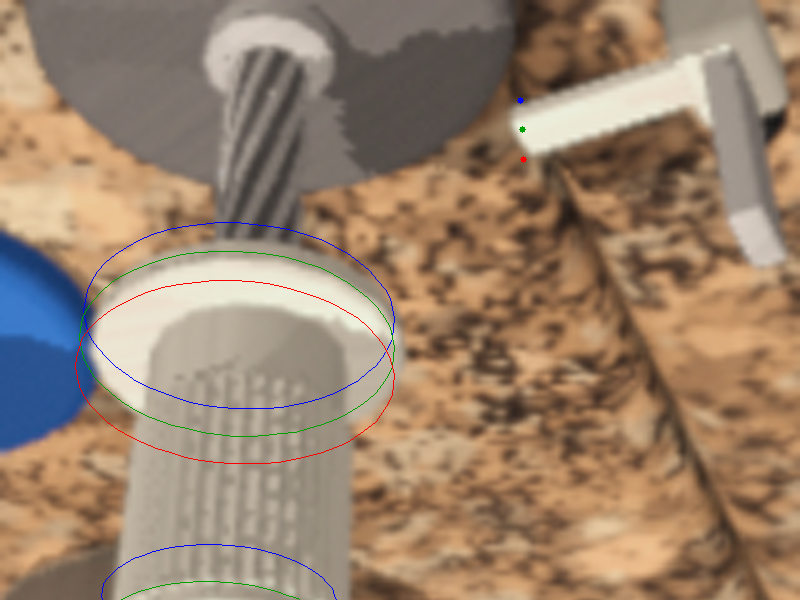

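The green overlay at 88 mm fits both the flange's upper face and the pointer's end, so they are level within about 3 mm. The gripper is clear of everything, so I'm handing in.

```bash
python3 -c "
from station import ticket
print(ticket.hand_in())"
```

```text
the job is handed in; nothing more can be done
None
```

I turned the right post's collar (collar_b, beside the grey gauge) clockwise about 61°, sinking it 25.5 mm so its flange face sits at about 88–89 mm, level with the pointer within about 3 mm by my measurement; I then let go and handed the job in (no verdict was shown).

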